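# Fetch a specimen stub from a deep pocket with sprung tongs and seat it

### The arm

A 6-joint arm with a two-finger parallel gripper is mounted at the origin on the work surface. World frame = base frame: x ahead of the robot, y to its left, z up, the work surface at z = 0. Lengths are in m, angles in rad, forces in N, time in s.
With the tool pointing down it reaches from about 0.35 to 0.775 m from the base axis. Payload 5.5 kg.
Tool frame: the origin (TCP) lies midway between the tips of the shut fingers; the grasp point (between the pads) lies 19 mm behind it; z points along the fingers, y is the line along which they close (so a half turn about z gives the same grasp; the last joint's range is limited). The gripper opens to 85 mm and grips with 20 to 120 N. Pads are 22 mm wide; open, the fingers measure 114 mm over their backs; the gripper's body (76 mm by 85 mm) begins 54 mm behind the grasp point. The pads swing forward as they close: fully open they stand 13 mm farther back than shut.
Start: joints at [1.047, 0.313, 0.046, 1.304, 0, 1.431], TCP at [0.215, 0.533, 0.231] pointing down, gripper open.
Joint ranges: [-2.76, 2.76], [-0.86, 1.69], [-1.03, 1.26], [-2.2, 2.34], [-1.47, 1.5], [-3.14, 3.14]. Speed limits (rad/s): [2.57, 2.57, 3.14, 3.14, 3.14, 3.14].

### API

Orientations are given as a unit quaternion [w, x, y, z].
In Python, from workcell import env gives the robot as it stands.
- The arm moves only by the tool move_arm, never from a script. Its argument "targets" is a list of rows, each a list of 3 entries, a list of its own where there are three numbers: the shift along the tool's x, y, z in mm, then the turn, a rotation vector about the tool's x, y, z in units of 10 degrees (1.0 is 10 degrees), then the closure, from -1 (fully open) to 1 (shut). In form: [[[dx, dy, dz], [ax, ay, az], gripper], ...]. A call has 1 to 5 rows; each row is the pose to reach, as a shift and turn from the pose commanded when the call began, along the tool's axes at that moment; what a row does not reach only later rows make up. A row lasts 1/8 s, in which the tool goes at most 62.5 mm and 10.7 degrees, less where a joint would pass 70% of its speed; a pose out of reach is approached as far as the arm can. A call with a gripper value outside its range is refused whole. The fingers move at their own pace and stop on an object; "squeeze" is the grip in N (left out, the last holds). Time passes only in rows, so rows that repeat a pose let the fingers close. It gives the time, the measured TCP pose, the force, the opening and the grip force at its end, in the units of the state.
- env.get_state(): the state, without advancing time (a new reading comes with each control period).
- env.read_camera(name): name is "scene" or "top" or "wrist"; returns a dict with "pixels" (400x640x3 uint8, red, green, blue), "fovy" (degrees; the focal length in pixels is half the picture's height over the tangent of half this angle, whatever the lens; pixels are square), "cx", "cy" (the principal point, pixels), "extrinsics" (4x4, takes a point from world to camera coordinates); the wrist camera has in their place "mount" (4x4, takes a point from camera to tool coordinates, whose origin is the TCP and whose axes are the flange's). Camera axes: x right, y up, looking along -z (the intrinsics and any distortion apply to the point x, -y, -z); pixel columns grow to the right and rows downward; lengths in m; the calibration is good to about 2 mm. A picture is of the moment at which its call begins: read the wrist's pose just before it. There is no depth.
- env.hand_in(): hands the job in; it is judged then, once.
Trained networks look in a picture, given as the dict that the camera call returned (one of the last four; its "shot" number tells which), for a name from the list of things; names that differ only in an ending like _2 or _b are one class to them, and where a whole thing is asked for, a point or a joint stands for the part that bears it (a point fixed in the world has none). Each returns a list of dicts, best first, with "confidence" (0 to 1); they miss things now and then, are a little off and sometimes report something else, mostly with a low value. They report only what shows in the picture. A call takes as long as a camera call. They do not tell look-alikes from the thing itself.
- env.spot_in(thing, picture): "centre" ([x, y, z] in m, in world coordinates, good to about 4 mm: the middle of the surface that is visible of it).
- env.regions_of(thing, picture): "mask" (400x640 bool, what is visible of it).
- env.landmark_of(thing, picture): "centre" ([x, y, z] in m, in world coordinates, good to about 4 mm: a listed point, or the origin of a listed thing).
The state is a dict: "clock": time; "joint_pos": joint angles; "qvel": joint speeds; "tau": joint torques, N m; "tcp_pos": TCP position; "orientation": TCP orientation; "wrist_force": force on the tool from outside, world axes, zero at the start; "ft_torque": the same for the moment, N m; "finger_gap": finger opening in m; "grip_force": force on a finger pad.
Only numpy, scipy, OpenCV 4.12 (cv2) and the standard library are available. Lean on these libraries where they do the work, as an engineer would, in place of code of your own. Each camera call takes 0.05 s, during which the arm holds its last target. There are 200 camera calls.

### The job

Use the sprung tongs to draw the tall specimen stub out of its deep pocket in the storage block and stand it fully home in the round seat on the lab jack, pressing it down there with the tongs with a steady force of about 14 N (well under 24 N) for half a second so that it sticks. Never touch the stub with the gripper itself, feel your way gently in the pocket (under 20 N), then hang the tongs back in the notches of their rest, and leave the flat ring in the other pocket and the other things on the table where they are.

Things in the scene. Friction and masses are not known exactly. Their poses are not given: they have to be found in the camera images.
- tongs: Steel tongs, about 0.11 kg, hanging upright in their rest. Origin: on the axis of the round cross rod at their top (116 mm long, 8 mm thick, along x); z up, y the line along which the jaws close. A bridge 22 mm (x) by 26 mm (y) reaches 6 mm above the origin. Two parallel handle plates, 24 mm wide (x), 4 to 60 mm below the origin; outer faces 50 mm apart (y) when released.
- tongs_grip (a point): Where to hold the tongs, from above, a finger on each handle plate: 34 mm below the tongs' origin; axes as theirs. Springs push the plates apart with 7 N a side when released, 0.4 N more per mm each side is pushed in (at most 9 mm a side, both in step). Squeezed to 44 mm they can be carried; let go, they slip down. 40 N closes them firmly on the stub.
- tongs_tip (a point): Midway between the lower ends of the jaws, 150 mm below the tongs' origin. Jaws 12 mm wide (x), 3 mm thick; the gap between them is 22 mm less than the width over the handles (28 mm released; 16 mm, the stub, at 38 mm). Inside each jaw a shoulder juts 5 mm inward, underside 11 mm above the tip: it meets the top of a stub standing between the jaws and presses on it.
- stub: Plain round aluminium specimen stub with a dark groove near its top, 16 mm in diameter, 24 mm tall, 16 to 28 g, standing in one of the two pockets of the block, up to 3 mm off the middle of the pocket. Origin: centre of its underside, z up. Its top is about 44 mm below the pocket's mouth.
- washer: Flat aluminium ring 16 mm in diameter, 8 mm thick, in the other pocket: stays there. Origin: centre of its underside.
- block: Grey storage block 84 mm (x) by 68 mm (y) by 78 mm tall, fixed, on an aluminium foot 124 mm (x) by 68 mm. Origin: centre of its underside. Two rectangular pockets, each 22 mm (x) by 40 mm (y), 68 mm deep, mouths at 78 mm height, side by side at x = -19 and x = +19 mm. The tongs go in with their y along the block's y.
- pocket_a (a point): Centre of the mouth of the pocket at x = -19 mm of the block.
- pocket_b (a point): Centre of the mouth of the pocket at x = +19 mm of the block.
- jack: Low fixed laboratory jack, 110 mm (x) by 90 mm (y) by 70 mm tall. Origin: centre of its underside. On its top a steel plate 64 mm square with the round seat in its middle.
- seat (a point): Centre of the floor of the round seat on the jack, which has a rigid tacky floor: 19 mm in diameter, 7 mm deep with a 2 mm chamfer at the mouth; the floor is 63 mm above the table. The stub stands upright in it with 17 mm showing.
- rest: Fixed rest of the tongs: a foot 130 mm (x) by 50 mm (y) by 10 mm with two upright posts 102 mm apart along its x, each topped with a V notch, 20 mm wide at its mouth, that takes the cross rod. Origin: centre of its underside. The tongs hang with their x along the rest's x (either way round).
- cradle (a point): Where the tongs' origin lies when they hang in the rest: midway between the notches, 175 mm above the table; axes as the rest's.
- screwdriver: Screwdriver lying on the table, bystander.
- jar: Small glass jar 36 mm in diameter, 45 mm tall, bystander.
- ext_tube: Short black extension tube 42 mm in diameter, 22 mm tall, bystander.
- lens: Black lens 62 mm in diameter, 48 mm tall, bystander.
- lens_cap: Black lens cap 58 mm in diameter, bystander.
- ruler: Steel ruler 160 mm long, bystander.
Mind the look-alikes: they are no part of the job. Leave any orange look-alike of the jack alone.

How it is judged:
On the way, in this order (a step that is already met when the one before it is completed fails the run):
1. the stub is held by the tongs, drawn right out of its pocket (its underside at least 5 mm above the block's top) (z of stub in the frame of block above 0.083 m and contact force between stub and tongs above 0.3 N), for 0.2 s.
2. the stub stands home in the seat and the tongs press it down with more than 8 N for 0.3 s (horizontal distance between stub and seat below 0.003 m and z of stub in the frame of seat below 0.002 m and contact force between stub and jack above 8 N and contact force between stub and tongs above 3 N), for 0.3 s.
At the end, for the whole second after the job is handed in: The stub stands in the seat, within 3 mm of its centre, its underside within 2 mm of the floor, upright within 0.1 rad, at rest and free of the tongs; the tongs hang in the rest, their rod within 8 mm of its place and 0.15 rad of its direction, upright within 0.2 rad and at rest (horizontal distance between stub and seat below 0.003 m and z of stub in the frame of seat below 0.002 m and angle between stub's own z axis and vertical below 0.1 rad and linear speed of stub below 0.02 m/s and contact force between stub and tongs below 0.05 N and distance between tongs and cradle below 0.008 m and angle between tongs's own z axis and vertical below 0.2 rad and angle between the x axis of tongs and the x axis of cradle, either way round below 0.15 rad and linear speed of tongs below 0.05 m/s); the robot touches nothing.
It fails at once if the gripper touches the stub (contact force between the fingers and stub above 0.3 N).
It fails at once if the stub or the tongs bear on the block with more than 20 N (contact force between any of stub, tongs and block above 20 N).
It fails at once if the stub or the tongs bear on the jack with more than 24 N (contact force between any of stub, tongs and jack above 24 N).
It fails at once if the flat ring leaves its place by more than 15 mm (distance of washer from where it was at the start of the episode above 0.015 m).
It fails at once if another thing on the table is moved by more than 25 mm (distance of any of screwdriver, jar, ext_tube, lens, lens_cap, ruler from where it was at the start of the episode above 0.025 m).
It also fails if it takes over 67 s, if anything falls off the work surface, if the arm or the gripper's body presses on something with over 40 N, if the wrist force passes 120 N, or if a joint passes its speed limit or range.

## Working session

There is one attempt and no reset: what is moved stays moved. The work goes in short steps, Python scripts to look and compute and a tool call to move; the robot and the scene stay as the last step left them, time stands still between calls to the robot, and variables do not carry over. Pictures are saved under pics/ and viewed, at most 10 in all, crops included, and the job is handed in when it is done.

Besides the shell and the picture viewer there is one more tool, called after ">>>" as a command line: name --argument value ..., lists and objects as JSON in quotes. move_arm: Moves the arm, as the interface text tells. Its arguments: {"type":"object","properties":{"targets":{"type":"array","items":{"type":"array"}},"squeeze":{"type":"number"}},"required":["targets"]}

```bash
mkdir -p pics; ls
cat > h.py <<'E'
from workcell import env
import numpy as np, cv2
from scipy.spatial.transform import Rotation as R
def state():
    return env.get_state()
def tool():
    s=env.get_state(); q=s["orientation"]; T=np.eye(4)
    T[:3,:3]=R.from_quat([q[1],q[2],q[3],q[0]]).as_matrix(); T[:3,3]=s["tcp_pos"]; return T
def save(p,name): cv2.imwrite("pics/"+name+".png",p["pixels"][:,:,::-1])
def w2c(p,T=None):
    return np.array(p["extrinsics"]) if "extrinsics" in p else np.linalg.inv(T@np.array(p["mount"]))
def proj(p,X,T=None):
    X=np.atleast_2d(X); E=w2c(p,T); c=X@E[:3,:3].T+E[:3,3]; f=200/np.tan(np.radians(p["fovy"])/2)
    return np.c_[p["cx"]+f*c[:,0]/-c[:,2], p["cy"]-f*c[:,1]/-c[:,2]]
def ray(p,uv,z,T=None):
    "world points on plane z for pixels"
    uv=np.atleast_2d(uv).astype(float); E=np.linalg.inv(w2c(p,T)); f=200/np.tan(np.radians(p["fovy"])/2)
    d=np.c_[(uv[:,0]-p["cx"])/f,-(uv[:,1]-p["cy"])/f,-np.ones(len(uv))]@E[:3,:3].T
    o=E[:3,3]; return o+d*((z-o[2])/d[:,2])[:,None]
E
python3 - <<'E'
from h import *
np.set_printoptions(precision=4,suppress=True)
s=state(); print(s["clock"],s["tcp_pos"],s["orientation"],s["finger_gap"])
for n in ("top","scene"):
    p=env.read_camera(n); save(p,n+"0"); print(n,{k:v for k,v in p.items() if k!="pixels"})
    for t in "tongs stub washer block jack rest pocket_a pocket_b seat cradle tongs_grip tongs_tip".split():
        try: print(t,[(np.round(d["centre"],4).tolist(),round(d["confidence"],2)) for d in env.landmark_of(t,p)][:3])
        except Exception as e: print(t,e)
print(state()["clock"])
E
```

```text
pics
0.0 [0.215  0.5327 0.2304] [-0.0003  0.1907  0.9817 -0.0009] 0.08523885435562265
top {'fovy': 46.504031876678475, 'cx': 320.72108533281397, 'cy': 199.75349077723564, 'extrinsics': array([[-0.0099, -0.9999, -0.0047,  0.002 ],
       [ 0.9909, -0.0104,  0.1339, -0.5579],
       [-0.134 , -0.0034,  0.991 , -1.1085],
       [ 0.    ,  0.    ,  0.    ,  1.    ]]), 'shot': 1}
tongs [([0.5189, -0.2075, 0.1718], 0.8)]
stub [([0.5849, -0.0193, 0.0138], 0.47)]
washer []
block [([0.5668, -0.0216, 0.0036], 0.71), ([0.5852, -0.0248, 0.0748], 0.47)]
jack [([0.3189, 0.2364, -0.0005], 0.93), ([0.502, 0.2097, 0.0033], 0.6), ([0.5191, -0.2062, 0.0008], 0.38)]
rest [([0.5143, -0.2066, -0.0004], 0.77), ([0.7149, -0.1822, -0.0017], 0.42)]
pocket_a [([0.5842, -0.0243, 0.077], 0.96), ([0.548, -0.0183, 0.0792], 0.92)]
pocket_b [([0.5842, -0.0243, 0.077], 0.96), ([0.548, -0.0183, 0.0792], 0.92)]
seat [([0.3203, 0.2391, 0.062], 0.84), ([0.5003, 0.2127, 0.0648], 0.7), ([0.5173, -0.2017, 0.0279], 0.68)]
cradle [([0.5173, -0.2067, 0.173], 0.8), ([0.5154, -0.2044, 0.026], 0.21)]
tongs_grip [([0.5152, -0.2095
[... 380 characters left out ...]
, 0.1738], 0.79)]
stub []
washer [([0.388, 0.0047, -0.0021], 0.67)]
block [([0.5642, -0.0198, 0.0007], 0.81)]
jack [([0.4991, 0.2112, 0.0026], 0.9), ([0.3216, 0.2339, -0.0016], 0.68), ([0.4447, -0.1116, 0.0009], 0.45)]
rest [([0.5199, -0.2125, -0.0006], 0.76)]
pocket_a [([0.5462, -0.0187, 0.0831], 0.96), ([0.5838, -0.0213, 0.0789], 0.85)]
pocket_b [([0.5462, -0.0187, 0.0831], 0.96), ([0.5838, -0.0213, 0.0789], 0.85)]
seat [([0.4991, 0.2136, 0.0675], 0.93), ([0.3161, 0.237, 0.0618], 0.82)]
cradle [([0.5132, -0.2052, 0.1764], 0.96)]
tongs_grip [([0.7174, -0.1856, 0.001], 0.71), ([0.5197, -0.2127, 0.1395], 0.68)]
tongs_tip [([0.518, -0.2078, 0.0218], 0.76), ([0.4982, 0.2104, 0.0644], 0.33)]
1.3
```

View pics/top0.png

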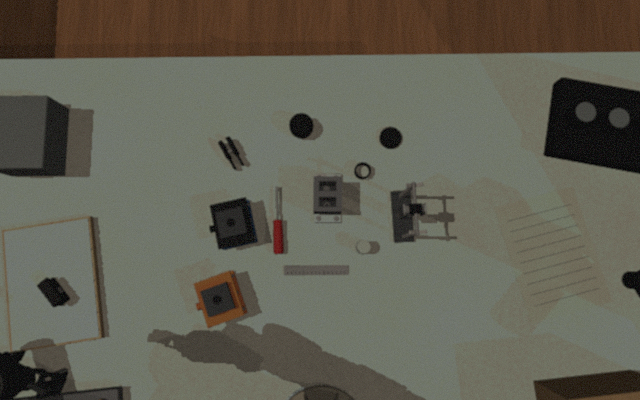

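View pics/scene0.png

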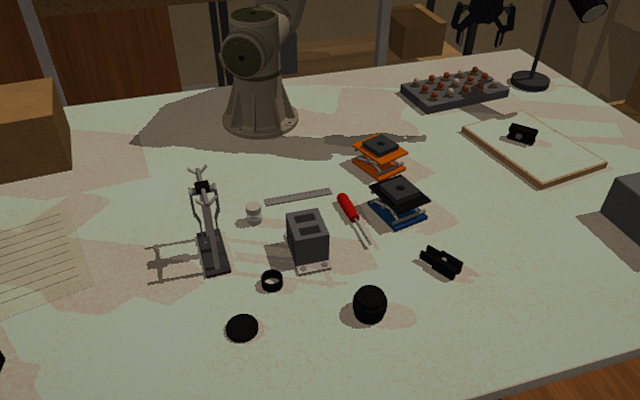

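The top view shows the black-topped jack at (234,222), the orange look-alike at (220,298), the block at (328,198) and the rest with the tongs at (405,215). The scene view agrees. Next I go above the block to look into the pockets.

```bash
cat >> h.py <<'E'
def go(pos,yaw=None,cmd=None):
    """shift/turn rows to reach world TCP pos with tool y at world angle yaw (rad), tool down; from pose cmd or measured"""
    T=tool() if cmd is None else cmd
    d=T[:3,:3].T@(np.array(pos)-T[:3,3])*1000
    r=np.zeros(3)
    if yaw is not None:
        y=np.array([np.cos(yaw),np.sin(yaw),0]); z=np.array([0,0,-1.]); G=np.c_[np.cross(y,z),y,z]
        r=R.from_matrix(T[:3,:3].T@G).as_rotvec(degrees=True)/10
    print("shift",np.round(d,1),"turn",np.round(r,2))
E
python3 - <<'E'
from h import *
np.set_printoptions(precision=4,suppress=True)
p=env.read_camera("wrist"); print(p["mount"],p["fovy"],p["cx"],p["cy"])
go([0.565,-0.02,0.36],np.pi/2)
E
```

```text
[[-0.0013  0.9621  0.2726  0.0701]
 [ 1.      0.0013 -0.0002 -0.0003]
 [-0.0005  0.2726 -0.9621 -0.143 ]
 [ 0.      0.      0.      1.    ]] 70.99448201260084 318.62621491009867 196.4727823929079
shift [-531.4 -382.  -128.7] turn [ 0.   0.  -2.2]
```

>>> move_arm --targets '[[[-60,-40,-4],[0,0,-0.4],-1],[[-115,-75,-6],[0,0,-0.8],-1],[[-170,-115,-8],[0,0,-1.2],-1],[[-225,-150,-10],[0,0,-1.6],-1],[[-280,-190,-12],[0,0,-2.2],-1]]'

```text
clock: 1.98
tcp_pos: [0.3907, 0.2726, 0.2428]
orientation: [0.001, -0.002, 1.0, 0.0]
wrist_force: [0.8, -0.1, -0.8]
finger_gap: 0.0851
grip_force: 0.0
```

Run:
```python
from h import *
print(state()["tcp_pos"],state()["clock"])
go([0.63,-0.02,0.18],np.pi/2)
```

```text
[0.3907029  0.27259334 0.24283368] 1.975
shift [-238.2 -293.5   62.9] turn [0.   0.01 0.02]
```

>>> move_arm --targets '[[[-40,-50,0],[0,0,0],-1],[[-80,-100,0],[0,0,0],-1],[[-130,-160,5],[0,0,0],-1],[[-175,-215,20],[0,0,0],-1],[[-215,-265,45],[0,0,0],-1]]'

```text
clock: 2.6
tcp_pos: [0.5859, 0.033, 0.2088]
orientation: [0.001, 0.0, 1.0, 0.0]
wrist_force: [0.3, 1.4, 0.6]
finger_gap: 0.0856
grip_force: 0.0
```

>>> move_arm --targets '[[[-22,-28,20],[0,0,0],-1],[[-22,-28,20],[0,0,0],-1]]'

```text
clock: 2.85
tcp_pos: [0.6063, 0.0045, 0.1857]
orientation: [-0.002, 0.002, 1.0, 0.0]
wrist_force: [0.2, 0.5, 0.4]
finger_gap: 0.0855
grip_force: 0.0
```

Run:
```python
from h import *
T=tool(); p=env.read_camera("wrist"); save(p,"w1"); np.save("T1.npy",T)
print(T[:3,3])
for t in ("pocket_a","stub","washer","block"):
    print(t,[(np.round(d["centre"],4).tolist(),round(d["confidence"],2)) for d in env.landmark_of(t,p)][:3])
cv2.imwrite("pics/w1c.png",cv2.resize(p["pixels"][150:400,170:470,::-1],None,fx=2.4,fy=2.4,interpolation=cv2.INTER_CUBIC))
```

```text
[0.60626009 0.00453935 0.18570311]
pocket_a [([0.5848, -0.018, 0.0767], 0.92), ([0.5517, -0.0188, 0.0747], 0.64)]
stub [([0.5879, -0.0181, 0.0085], 0.48), ([0.5176, -0.2075, 0.027], 0.39)]
washer [([0.5474, -0.0182, 0.0117], 0.72), ([0.5672, -0.0194, -0.0016], 0.68)]
block [([0.5632, -0.024, -0.0008], 0.72)]
```

View pics/w1c.png

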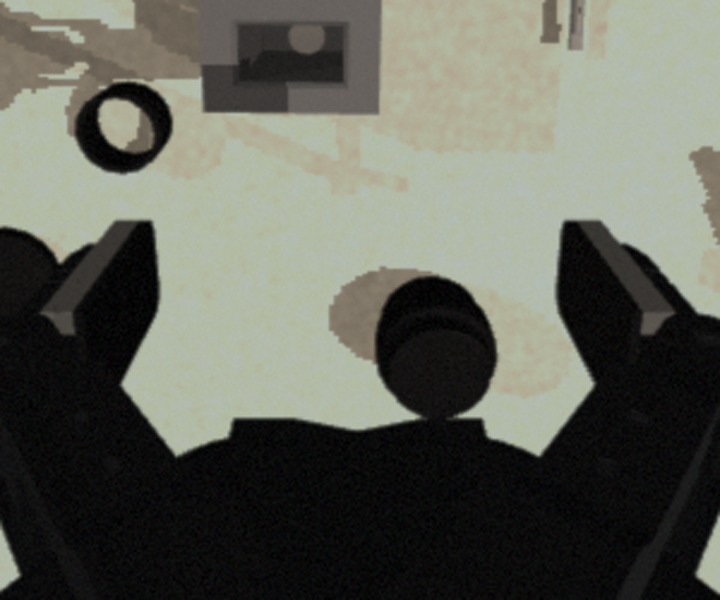

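The crop shows the far pocket at about (290,53) with a grey disc at (306,38). I need the other pocket to compare.

Run:
```python
from h import *
im=cv2.imread("pics/w1.png"); c=im[90:205,220:350].astype(float)
c=np.clip(255*(c/255)**0.6,0,255).astype(np.uint8)
cv2.imwrite("pics/w1d.png",cv2.resize(c,None,fx=5,fy=5,interpolation=cv2.INTER_CUBIC))
```

```text
(no output)
```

View pics/w1d.png

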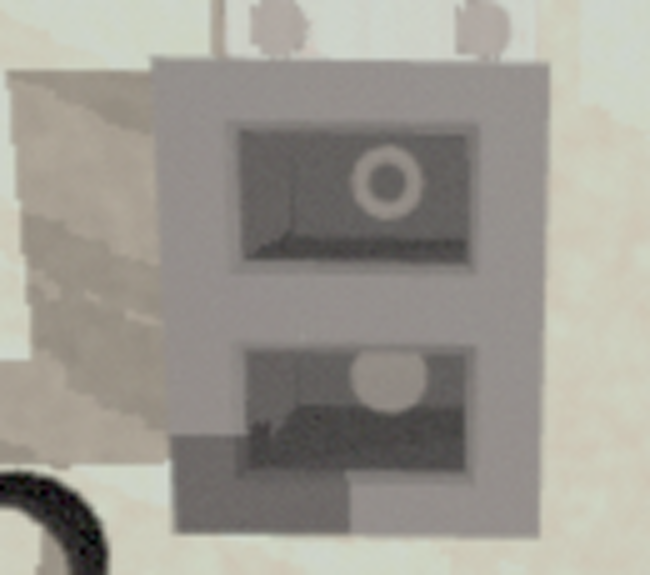

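Run:
```python
from h import *
np.set_printoptions(precision=4,suppress=True)
T=np.load("T1.npy"); p=env.read_camera("wrist")
c=lambda a: np.array(a,float)/5+[220-.4,90-.4]
top=ray(p,c([(152,58),(549,65),(540,537),(175,533)]),.078,T); print(top,top.mean(0))
print("size",np.linalg.norm(top[0]-top[1]),np.linalg.norm(top[1]-top[2]))
d=top[2]-top[1]; print("yaw x edges", np.degrees(np.arctan2(d[1],d[0])), np.degrees(np.arctan2(*(top[3]-top[0])[[1,0]])),"y edges",[np.degrees(np.arctan2(-v[0],v[1])) for v in (top[1]-top[0],top[2]-top[3])])
print("stub", ray(p,c([(389,374)]),.034,T), "w",ray(p,c([(353,374),(427,374)]),.034,T))
print("washer", ray(p,c([(387,182)]),.018,T))
go([.518,-.207,.26])
```

```text
[[ 0.5226 -0.0531  0.078 ]
 [ 0.5241  0.0143  0.078 ]
 [ 0.6074  0.0131  0.078 ]
 [ 0.6063 -0.0547  0.078 ]] [ 0.5651 -0.0201  0.078 ]
size 0.06739311588136744 0.0833540851585268
yaw x edges -0.831604110681071 -1.1285462993381927 y edges [np.float64(-1.2302144639669976), np.float64(-0.9440824785896211)]
stub [[ 0.5838 -0.0176  0.034 ]] w [[ 0.5838 -0.0252  0.034 ]
 [ 0.5839 -0.0095  0.034 ]]
washer [[ 0.5448 -0.0182  0.018 ]]
shift [  88.2 -214.9  -70.7] turn [0. 0. 0.]
```

The lower pocket (higher world x) holds the solid disc, so that is the stub. The ring is in the upper pocket. Going above the tongs now.

>>> move_arm --targets '[[[10,-20,-50],[0,0,0],-1],[[30,-75,-65],[0,0,0],-1],[[55,-130,-65],[0,0,0],-1],[[80,-185,-65],[0,0,0],-1],[[88,-212,-65],[0,0,0],-1]]'

```text
clock: 3.78
tcp_pos: [0.5169, -0.2066, 0.2545]
orientation: [0.001, 0.001, 1.0, -0.001]
wrist_force: [0.5, 0.9, 0.2]
finger_gap: 0.0855
grip_force: 0.0
```

>>> move_arm --targets '[[[0,0,0],[0,0,0],-1]]'

```text
clock: 3.9
tcp_pos: [0.5176, -0.2062, 0.2541]
orientation: [0.001, 0.001, 1.0, -0.0]
wrist_force: [-0.8, 0.9, -0.8]
finger_gap: 0.0853
grip_force: 0.0
```

Run:
```python
from h import *
np.set_printoptions(precision=4,suppress=True)
T=tool(); p=env.read_camera("wrist"); save(p,"w2"); np.save("T2.npy",T)
print(T[:3,3],state()["orientation"])
for t in ("tongs","tongs_grip","rest","cradle"):
    print(t,[(np.round(d["centre"],4).tolist(),round(d["confidence"],2)) for d in env.landmark_of(t,p)][:3])
c=p["pixels"][100:300,200:440,::-1].astype(float);c=np.clip(255*(c/255)**0.6,0,255).astype(np.uint8)
cv2.imwrite("pics/w2c.png",cv2.resize(c,None,fx=3,fy=3,interpolation=cv2.INTER_CUBIC))
```

```text
[ 0.5176 -0.2062  0.2541] [ 0.0006  0.0003  1.     -0.0001]
tongs [([0.5165, -0.2073, 0.1722], 0.94)]
tongs_grip [([0.5176, -0.2099, 0.1413], 0.57), ([0.5173, -0.2086, 0.024], 0.39)]
rest [([0.5196, -0.2069, -0.0005], 0.68)]
cradle []
```

View pics/w2c.png

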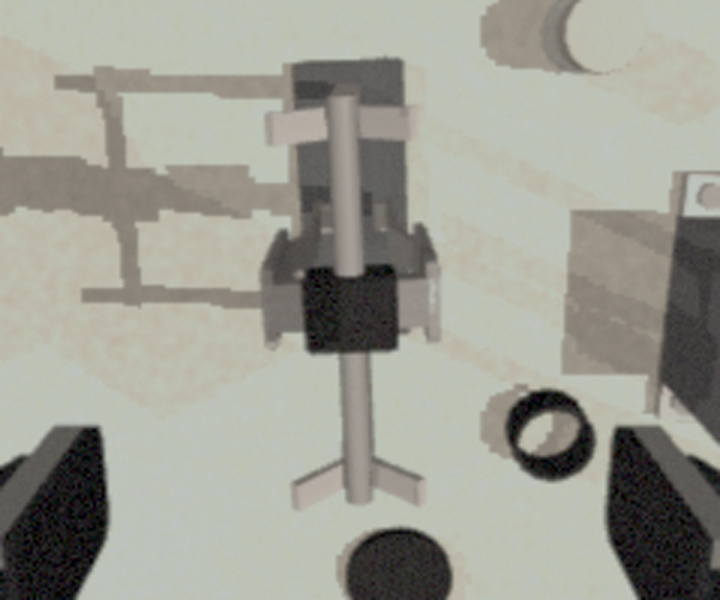

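The rod runs from (342,95) to (359,503) in the crop, with the bridge square centred at about (351,308).

Run:
```python
from h import *
np.set_printoptions(precision=4,suppress=True)
T=np.load("T2.npy"); p=env.read_camera("wrist")
c=lambda a: np.array(a,float)/3+[200-.33,100-.33]
r=ray(p,c([(342,95),(359,503)]),.177,T); d=r[1]-r[0]; yaw=np.arctan2(d[1],d[0])
print(r,r.mean(0),np.linalg.norm(d),np.degrees(yaw))
b=ray(p,c([(303,268),(397,263),(399,348),(307,353)]),.181,T); print("bridge",b.mean(0))
go([b.mean(0)[0],b.mean(0)[1],.118],np.pi/2+yaw)
```

```text
[[ 0.4582 -0.2097  0.177 ]
 [ 0.5749 -0.2057  0.177 ]] [ 0.5165 -0.2077  0.177 ] 0.1167342001089901 1.9702039968189744
bridge [ 0.514  -0.2076  0.181 ]
shift [  4.6  -3.8 135.4] turn [ 0.    0.   -0.18]
```

Run:
```python
from h import *
for i in range(4):
    s=state(); print(s["clock"],s["tcp_pos"],s["orientation"]); env.read_camera("wrist")
```

```text
4.2 [ 0.5185477  -0.20374757  0.25339551] [ 1.32826569e-04 -1.18755905e-03  9.99999283e-01  8.00878364e-05]
4.25 [ 0.51852066 -0.20390688  0.25331542] [ 7.82513954e-05 -1.09326203e-03  9.99999396e-01  7.78768462e-05]
4.3 [ 0.51845865 -0.20408046  0.25326237] [ 2.92507343e-05 -9.73064132e-04  9.99999522e-01  8.53978008e-05]
4.35 [ 0.51840422 -0.20430457  0.25320532] [-1.27576391e-05 -8.15628007e-04  9.99999665e-01  7.08889029e-05]
```

>>> move_arm --targets '[[[1,-1,30],[0,0,-0.1],-1],[[2,-2,60],[0,0,-0.2],-1],[[2,-2,90],[0,0,-0.2],-1],[[2,-2,90],[0,0,-0.2],-1]]'

```text
clock: 4.9
tcp_pos: [0.5145, -0.206, 0.1609]
orientation: [-0.002, -0.018, 1.0, 0.001]
wrist_force: [-0.4, 0.5, -0.1]
finger_gap: 0.0855
grip_force: 0.0
```

Run:
```python
from h import *
for i in range(3):
    s=state(); print(s["clock"],s["tcp_pos"],s["orientation"]); p=env.read_camera("wrist")
go([.5155,-.2077,.118],np.pi/2+.0344)
```

```text
4.9 [ 0.51449673 -0.20601226  0.16094343] [-0.00221338 -0.0176533   0.99984075  0.00139412]
4.95 [ 0.5155267  -0.20660137  0.16271571] [-9.42600593e-04 -1.76384837e-02  9.99843782e-01  6.38680732e-04]
5.0 [ 0.51636694 -0.20713349  0.16389597] [ 1.18124256e-04 -1.76392209e-02  9.99844409e-01 -2.72047384e-05]
shift [ 1.4 -0.2 46.6] turn [-0.    0.01  0.  ]
```

>>> move_arm --targets '[[[0.5,0,15],[0,0,0],-1],[[0.5,0,30],[0,0,0],-1],[[0.5,0,43],[0,0,0],-1],[[0.5,0,43],[0,0,0],-1],[[0.5,0,43],[0,0,0],-1]]' --squeeze 20

```text
clock: 5.68
tcp_pos: [0.5157, -0.2072, 0.1203]
orientation: [0.0, -0.018, 1.0, 0.0]
wrist_force: [0.5, 0.1, -0.4]
finger_gap: 0.0854
grip_force: 0.0
```

>>> move_arm --targets '[[[0,0,0],[0,0,0],-0.2],[[0,0,0],[0,0,0],-0.2],[[0,0,0],[0,0,0],-0.2],[[0,0,0],[0,0,0],-0.2]]'

```text
clock: 6.18
tcp_pos: [0.5158, -0.2072, 0.1204]
orientation: [0.0, -0.018, 1.0, -0.0]
wrist_force: [-0.5, -0.9, -0.0]
finger_gap: 0.051
grip_force: 0.1
```

Run:
```python
from h import *
s=state(); print(s["clock"],s["tcp_pos"],s["orientation"],s["finger_gap"],s["wrist_force"])
```

```text
6.175 [ 0.51575032 -0.20723824  0.1204032 ] [ 2.05766869e-04 -1.75399785e-02  9.99846138e-01 -8.16555100e-05] 0.05102487522826026 [-0.49907656 -0.87056594 -0.04126577]
```

>>> move_arm --targets '[[[0,0,0],[0,0,0],-0.13],[[0,0,0],[0,0,0],-0.08],[[0,0,0],[0,0,0],-0.04],[[0,0,0],[0,0,0],-0.04],[[0,0,0],[0,0,0],-0.04]]' --squeeze 20

```text
clock: 6.8
tcp_pos: [0.5158, -0.2078, 0.121]
orientation: [0.0, -0.017, 1.0, -0.001]
wrist_force: [-0.7, -1.9, 5.6]
finger_gap: 0.0448
grip_force: 8.3
```

>>> move_arm --targets '[[[0,0,-4],[0,0,0],-0.04],[[0,0,-10],[0,0,0],-0.04],[[0,0,-20],[0,0,0],-0.04],[[0,0,-30],[0,0,0],-0.04],[[0,0,-30],[0,0,0],-0.04]]'

```text
clock: 7.42
tcp_pos: [0.5164, -0.2075, 0.1515]
orientation: [0.001, -0.018, 1.0, -0.001]
wrist_force: [0.6, 0.3, -0.9]
finger_gap: 0.0447
grip_force: 8.3
```

>>> move_arm --targets '[[[0,0,0],[0,0,0],-0.04],[[0,0,0],[0,0,0],-0.04]]'

```text
clock: 7.68
tcp_pos: [0.5153, -0.207, 0.1498]
orientation: [-0.0, -0.018, 1.0, 0.0]
wrist_force: [-0.1, -0.8, -0.9]
finger_gap: 0.0446
grip_force: 8.3
```

Run:
```python
from h import *
np.set_printoptions(precision=4,suppress=True)
T=tool(); p=env.read_camera("wrist"); save(p,"w3"); np.save("T3.npy",T); s=state()
print(s["clock"],T[:3,3],s["orientation"],s["finger_gap"],s["grip_force"],s["wrist_force"])
for t in ("tongs","tongs_grip","tongs_tip"):
    print(t,[(np.round(d["centre"],4).tolist(),round(d["confidence"],2)) for d in env.landmark_of(t,p)][:3])
cv2.imwrite("pics/w3c.png",cv2.resize(p["pixels"][60:,130:510,::-1],None,fx=1.7,fy=1.7,interpolation=cv2.INTER_CUBIC))
```

```text
7.725 [ 0.5153 -0.207   0.1498] [-0.0003 -0.0175  0.9998  0.0003] 0.04448821589553997 8.271735906600952 [ 0.0375 -0.0436 -0.5866]
tongs [([0.5151, -0.2067, 0.2011], 0.74), ([0.5502, -0.0203, 0.0761], 0.52)]
tongs_grip [([0.5168, -0.2064, 0.1699], 0.64)]
tongs_tip [([0.514, -0.2058, 0.0534], 0.71)]
```

View pics/w3c.png

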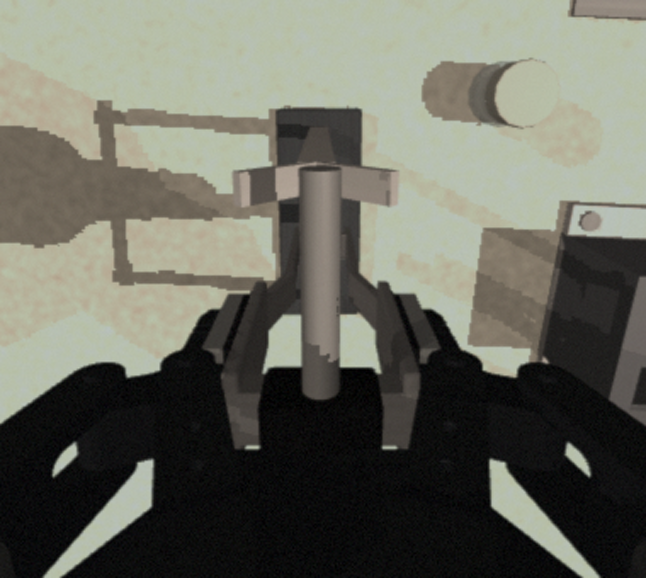

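Run:
```python
from h import *
np.set_printoptions(precision=4,suppress=True)
T=np.load("T3.npy"); p=env.read_camera("wrist")
c=lambda a: np.array(a,float)/1.7+[130-.2,60-.2]
e=ray(p,c([(320,168)]),.2075,T)[0]; print("rod end",e)
o=e+[.058*np.cos(.0344),.058*np.sin(.0344),-.004]; print("origin",o,"in tool",T[:3,:3].T@(o-T[:3,3]))
print("predicted end px crop",(proj(p,[[.5155-.058,-.2077-.002,.2075],[.5155-.058,-.2077-.002,.2055]],T)-[129.8,59.8])*1.7)
go([.5842,-.0176,.25],np.pi/2-.018)
```

```text
rod end [ 0.4575 -0.2091  0.2075]
origin [ 0.5155 -0.2071  0.2035] in tool [-0.0001 -0.0001 -0.0537]
predicted end px crop [[316.6916 167.7462]
 [316.7726 166.1987]]
shift [-75.3 187.  -99.9] turn [ 0.  -0.   0.3]
```

>>> move_arm --targets '[[[0,0,-25],[0,0,0],-0.04],[[0,0,-50],[0,0,0],-0.04],[[0,0,-75],[0,0,0],-0.04],[[0,0,-95],[0,0,0],-0.04],[[0,0,-100],[0,0,0],-0.04]]'

```text
clock: 8.55
tcp_pos: [0.5163, -0.2075, 0.2516]
orientation: [0.001, -0.018, 1.0, -0.001]
wrist_force: [0.4, -0.4, -1.1]
finger_gap: 0.0446
grip_force: 8.3
```

Tongs are centred in the gripper (offset ≈ 0, 0, −54 mm). Now over the stub's pocket.

>>> move_arm --targets '[[[-10,25,0],[0,0,0.06],-0.04],[[-25,65,0],[0,0,0.12],-0.04],[[-42,107,0],[0,0,0.18],-0.04],[[-60,150,0],[0,0,0.24],-0.04],[[-70,175,0],[0,0,0.3],-0.04]]'

```text
clock: 9.18
tcp_pos: [0.5795, -0.0276, 0.2491]
orientation: [-0.001, 0.008, 1.0, 0.0]
wrist_force: [0.6, 0.5, 0.0]
finger_gap: 0.0444
grip_force: 8.3
```

>>> move_arm --targets '[[[-5,11,10],[0,0,0],-0.04],[[-5,12,25],[0,0,0],-0.04],[[-5,12,35],[0,0,0],-0.04],[[-5,12,35],[0,0,0],-0.04],[[-5,12,35],[0,0,0],-0.04]]'

```text
clock: 9.8
tcp_pos: [0.5846, -0.0187, 0.2155]
orientation: [0.0, 0.009, 1.0, -0.0]
wrist_force: [-0.2, -0.1, 0.1]
finger_gap: 0.0445
grip_force: 8.3
```

Run:
```python
from h import *
np.set_printoptions(precision=4,suppress=True)
T=tool(); p=env.read_camera("wrist"); save(p,"w4"); np.save("T4.npy",T); s=state()
print(s["clock"],T[:3,3],s["orientation"],s["finger_gap"],s["grip_force"])
c=p["pixels"][90:290,200:440,::-1].astype(float);c=np.clip(255*(c/255)**0.55,0,255).astype(np.uint8)
cv2.imwrite("pics/w4c.png",cv2.resize(c,None,fx=3,fy=3,interpolation=cv2.INTER_CUBIC))
for i in range(2):
    env.read_camera("wrist");s=state();print(s["tcp_pos"])
go([.5842,-.0176,.20],np.pi/2-.018)
```

```text
9.85 [ 0.5846 -0.0187  0.2155] [ 0.0004  0.0091  1.     -0.0001] 0.04447930213894785 8.272441327571869
[ 0.5849 -0.0185  0.2159]
[ 0.5849 -0.0183  0.2159]
shift [ 0.8  0.7 15.9] turn [-0.    0.01  0.  ]
```

View pics/w4c.png

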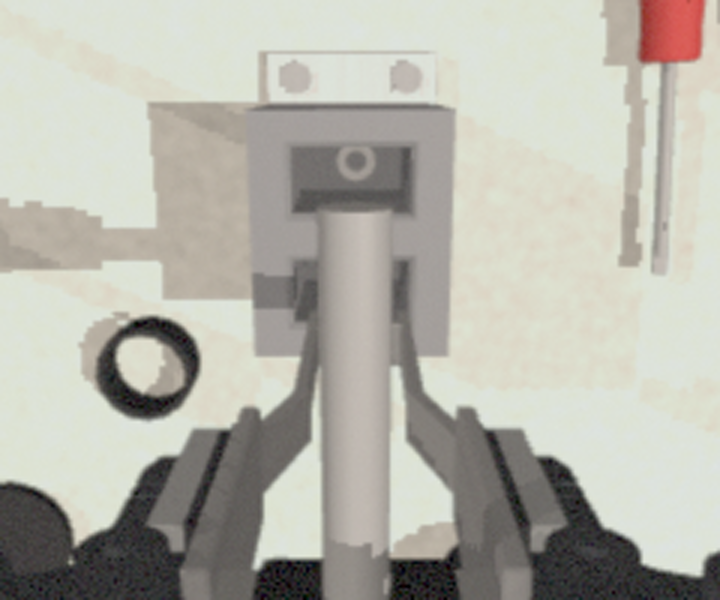

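Run:
```python
from h import *
np.set_printoptions(precision=4,suppress=True)
T=np.load("T4.npy"); p=env.read_camera("wrist")
c=lambda a: np.array(a,float)/3+[200-.33,90-.33]
top=ray(p,c([(247,108),(455,108),(447,355),(255,355)]),.078,T); print(top,top.mean(0))
e=ray(p,c([(355,210)]),T[2,3]+.0577,T)[0]; print("rod end",e,"origin",e+[.058,-.001,0])
s=state();print(s["tcp_pos"])
```

```text
[[ 0.5219 -0.0528  0.078 ]
 [ 0.5233  0.0144  0.078 ]
 [ 0.6073  0.0126  0.078 ]
 [ 0.6059 -0.0547  0.078 ]] [ 0.5646 -0.0201  0.078 ]
rod end [ 0.527  -0.0177  0.2732] origin [ 0.585  -0.0187  0.2732]
[ 0.5849 -0.0182  0.2159]
```

>>> move_arm --targets '[[[1,0,15],[0,0,0],-0.04],[[1,0,30],[0,0,0],-0.04],[[1,0,45],[0,0,0],-0.04],[[1,0,60],[0,0,0],-0.04],[[1,0,60],[0,0,0],-0.04]]'

```text
clock: 10.62
tcp_pos: [0.5824, -0.0176, 0.1533]
orientation: [-0.002, 0.009, 1.0, 0.0]
wrist_force: [-0.3, 0.6, -0.1]
finger_gap: 0.0444
grip_force: 8.3
```

>>> move_arm --targets '[[[0,0,6],[0,0,0],-0.04],[[0,0,12],[0,0,0],-0.04],[[0,0,18],[0,0,0],-0.04],[[0,0,22],[0,0,0],-0.04],[[0,0,22],[0,0,0],-0.04]]'

```text
clock: 11.25
tcp_pos: [0.5834, -0.0178, 0.1329]
orientation: [-0.0, 0.009, 1.0, 0.0]
wrist_force: [0.7, -0.4, -0.3]
finger_gap: 0.0445
grip_force: 8.3
```

>>> move_arm --targets '[[[-0.5,0,3],[0,0,0],-0.04],[[-0.5,0,5],[0,0,0],-0.04],[[-0.5,0,7],[0,0,0],-0.04],[[-0.5,0,9],[0,0,0],-0.04],[[-0.5,0,9],[0,0,0],-0.04]]'

```text
clock: 11.88
tcp_pos: [0.584, -0.0178, 0.1241]
orientation: [-0.0, 0.009, 1.0, 0.0]
wrist_force: [-0.2, -0.6, -1.1]
finger_gap: 0.0446
grip_force: 8.3
```

>>> move_arm --targets '[[[0,0,1],[0,0,0],-0.04],[[0,0,2],[0,0,0],-0.04],[[0,0,2],[0,0,0],-0.04]]'

```text
clock: 12.25
tcp_pos: [0.5841, -0.0179, 0.1222]
orientation: [-0.0, 0.009, 1.0, 0.0]
wrist_force: [0.1, -0.3, -1.4]
finger_gap: 0.0447
grip_force: 8.3
```

>>> move_arm --targets '[[[0,0,1],[0,0,0],-0.04],[[0,0,1],[0,0,0],-0.04]]'

```text
clock: 12.5
tcp_pos: [0.5841, -0.0178, 0.1212]
orientation: [-0.0, 0.009, 1.0, 0.0]
wrist_force: [-0.1, -0.9, 0.1]
finger_gap: 0.0451
grip_force: 8.3
```

>>> move_arm --targets '[[[0,0,1],[0,0,0],-0.04],[[0,0,1],[0,0,0],-0.04]]'

```text
clock: 12.75
tcp_pos: [0.5841, -0.0179, 0.1202]
orientation: [-0.0, 0.009, 1.0, 0.0]
wrist_force: [-1.3, -0.5, -1.4]
finger_gap: 0.0445
grip_force: 8.3
```

>>> move_arm --targets '[[[0,0,1],[0,0,0],-0.04],[[0,0,1],[0,0,0],-0.04]]'

```text
clock: 13.0
tcp_pos: [0.5842, -0.0179, 0.1192]
orientation: [0.0, 0.009, 1.0, 0.0]
wrist_force: [-0.3, 0.7, -1.2]
finger_gap: 0.0444
grip_force: 8.3
```

>>> move_arm --targets '[[[0,0,0],[0,0,0],0.02],[[0,0,0],[0,0,0],0.08],[[0,0,0],[0,0,0],0.14],[[0,0,0],[0,0,0],0.2],[[0,0,0],[0,0,0],0.25]]' --squeeze 40

```text
clock: 13.62
tcp_pos: [0.5846, -0.0179, 0.1204]
orientation: [0.001, 0.009, 1.0, -0.0]
wrist_force: [-1.7, -1.4, 5.6]
finger_gap: 0.0346
grip_force: 39.1
```

>>> move_arm --targets '[[[0,0,0],[0,0,0],0.25],[[0,0,0],[0,0,0],0.25]]'

```text
clock: 13.88
tcp_pos: [0.5846, -0.0179, 0.1204]
orientation: [0.001, 0.009, 1.0, -0.0]
wrist_force: [-0.8, -0.3, 6.9]
finger_gap: 0.0343
grip_force: 39.1
```

Run:
```python
from h import *
np.set_printoptions(precision=4,suppress=True)
s=state(); print(s["clock"],s["tcp_pos"],s["finger_gap"],s["grip_force"],s["wrist_force"])
```

```text
13.875 [ 0.5846 -0.0179  0.1204] 0.034303111531421564 39.07866597175598 [-0.7804 -0.2625  6.8915]
```

>>> move_arm --targets '[[[0,0,-2],[0,0,0],0.25],[[0,0,-5],[0,0,0],0.25],[[0,0,-9],[0,0,0],0.25],[[0,0,-14],[0,0,0],0.25],[[0,0,-14],[0,0,0],0.25]]'

```text
clock: 14.5
tcp_pos: [0.5845, -0.0179, 0.1338]
orientation: [0.001, 0.009, 1.0, -0.0]
wrist_force: [0.6, -0.2, -1.5]
finger_gap: 0.034
grip_force: 39.9
```

>>> move_arm --targets '[[[0,0,-10],[0,0,0],0.25],[[0,0,-20],[0,0,0],0.25],[[0,0,-30],[0,0,0],0.25],[[0,0,-30],[0,0,0],0.25]]'

```text
clock: 15.0
tcp_pos: [0.585, -0.018, 0.1647]
orientation: [0.001, 0.009, 1.0, -0.0]
wrist_force: [0.2, -0.6, -0.8]
finger_gap: 0.0344
grip_force: 40.0
```

>>> move_arm --targets '[[[0,0,-15],[0,0,0],0.25],[[0,0,-30],[0,0,0],0.25],[[0,0,-45],[0,0,0],0.25],[[0,0,-60],[0,0,0],0.25],[[0,0,-75],[0,0,0],0.25]]'

```text
clock: 15.62
tcp_pos: [0.5842, -0.0179, 0.2395]
orientation: [0.0, 0.009, 1.0, 0.0]
wrist_force: [-0.4, -0.6, -1.4]
finger_gap: 0.0341
grip_force: 40.0
```

>>> move_arm --targets '[[[5,15,0],[0,0,0],0.25],[[15,50,0],[0,0,0],0.25],[[25,85,0],[0,0,0],0.25],[[38,130,0],[0,0,0],0.25],[[45,155,0],[0,0,0],0.25]]'

```text
clock: 16.25
tcp_pos: [0.54, 0.1406, 0.2377]
orientation: [-0.001, 0.008, 1.0, 0.0]
wrist_force: [0.9, -0.7, -2.1]
finger_gap: 0.0341
grip_force: 40.0
```

Run:
```python
from h import *
np.set_printoptions(precision=4,suppress=True)
T=tool(); p=env.read_camera("wrist"); save(p,"w5"); np.save("T5.npy",T); s=state()
print(s["clock"],T[:3,3],s["orientation"],s["finger_gap"],s["grip_force"])
for t in ("seat","jack"): print(t,[(np.round(d["centre"],4).tolist(),round(d["confidence"],2)) for d in env.landmark_of(t,p)][:3])
q=env.read_camera("scene"); save(q,"s5")
for t in ("stub",): print(t,[(np.round(d["centre"],4).tolist(),round(d["confidence"],2)) for d in env.landmark_of(t,q)][:3])
u=proj(q,T[:3,3]-[0,0,.09])[0].astype(int); print(u)
a=cv2.resize(q["pixels"][u[1]-45:u[1]+45,u[0]-40:u[0]+40,::-1],(320,360),interpolation=cv2.INTER_CUBIC)
b=cv2.resize(p["pixels"][70:250,210:450,::-1],(480,360),interpolation=cv2.INTER_CUBIC)
m=np.hstack([a,b]).astype(float); cv2.imwrite("pics/m5.png",np.clip(255*(m/255)**.6,0,255).astype(np.uint8))
```

```text
16.3 [0.54   0.1406 0.2377] [-0.0011  0.0065  1.      0.0012] 0.03397197094609403 40.05159795284271
seat [([0.5013, 0.2095, 0.0666], 0.73)]
jack [([0.5402, 0.1384, 0.2563], 0.38), ([0.3827, 0.0088, -0.0021], 0.28)]
stub [([0.5203, -0.2132, -0.0019], 0.5), ([0.5429, 0.1385, 0.1268], 0.49)]
[379 173]
```

View pics/m5.png

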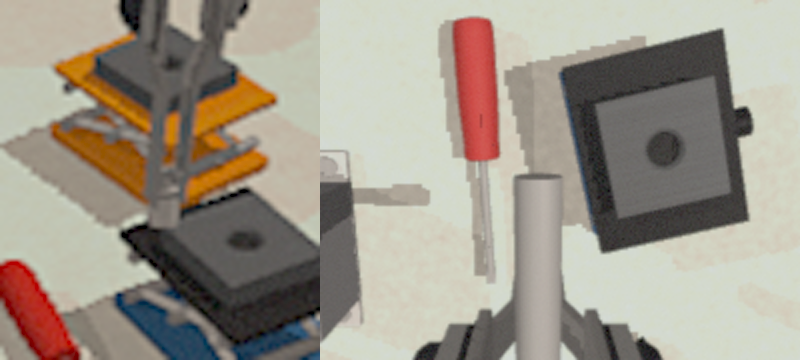

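Run:
```python
from h import *
np.set_printoptions(precision=4,suppress=True)
T=np.load("T5.npy"); p=env.read_camera("wrist")
c=lambda a: (np.array(a,float)-[320,0])/2+[210-.25,70-.25]
print("seat", ray(p,c([(665,149)]),.070,T)); k=ray(p,c([(596,103),(714,76),(731,192),(617,219)]),.070,T); print(k.mean(0),np.linalg.norm(np.diff(k,axis=0),axis=1))
s=state(); print(s["tcp_pos"],s["orientation"])
sc=ray(p,c([(665,149)]),.070,T)[0]; go([sc[0],sc[1],.20],np.pi/2)
```

```text
seat [[0.4995 0.2112 0.07  ]]
[0.4996 0.2109 0.07  ] [0.0635 0.0636 0.065 ]
[0.5417 0.1375 0.238 ] [-0.0002  0.0088  1.     -0.0001]
shift [43.5 72.9 38. ] turn [-0.  -0.  -0.1]
```

>>> move_arm --targets '[[[10,15,0],[0,0,0],0.25],[[22,38,0],[0,0,0],0.25],[[34,58,5],[0,0,0],0.25],[[41,69,15],[0,0,0],0.25],[[42,73,25],[0,0,0],0.25]]'

```text
clock: 17.18
tcp_pos: [0.5005, 0.212, 0.2126]
orientation: [-0.0, 0.008, 1.0, -0.0]
wrist_force: [-0.1, -0.8, -1.9]
finger_gap: 0.0341
grip_force: 40.1
```

>>> move_arm --targets '[[[0,0,12],[0,0,0],0.25],[[0,0,20],[0,0,0],0.25],[[0,0,20],[0,0,0],0.25],[[0,0,20],[0,0,0],0.25]]'

```text
clock: 17.68
tcp_pos: [0.5015, 0.2113, 0.1935]
orientation: [0.0, 0.009, 1.0, 0.0]
wrist_force: [0.6, 0.6, -0.9]
finger_gap: 0.0341
grip_force: 40.1
```

Run:
```python
from h import *
np.set_printoptions(precision=4,suppress=True)
T=tool(); q=env.read_camera("scene"); save(q,"s6"); s=state()
print(s["clock"],T[:3,3],s["orientation"],s["wrist_force"])
u=proj(q,[.4995,.211,.080])[0]; print(u); v=u.astype(int); 
x0,y0=v[0]-40,v[1]-40
print("off",x0,y0,"exp stub underside centre if aligned",(proj(q,[[.4995,.211,T[2,3]-.1104],[.4995,.211,.07]])-[x0,y0]+.5)*7-.5)
cv2.imwrite("pics/s6c.png",cv2.resize(q["pixels"][y0:y0+70,x0:x0+80,::-1],None,fx=7,fy=7,interpolation=cv2.INTER_CUBIC))
p=env.read_camera("wrist"); save(p,"w6"); go([.4995,.211,.182])
```

```text
17.725 [0.5015 0.2113 0.1935] [0.0004 0.0089 1.     0.0001] [-0.5323  0.7418 -0.5796]
[400.1345 183.1268]
off 360 143 exp stub underside centre if aligned [[285.0242 276.0302]
 [280.4276 309.3986]]
shift [ 2.  -0.5 11.7] turn [0. 0. 0.]
```

View pics/s6c.png

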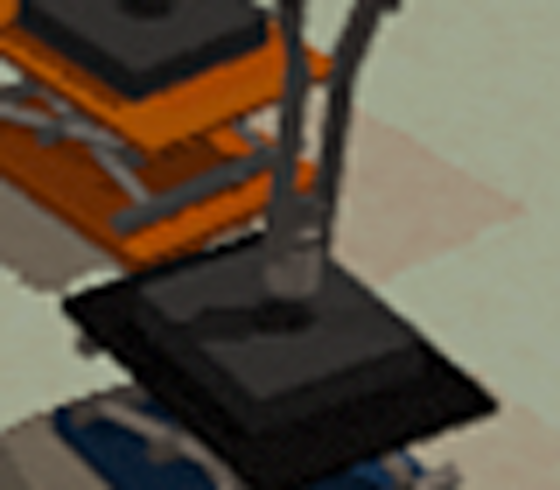

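Run:
```python
from h import *
np.set_printoptions(precision=2,suppress=True,linewidth=200)
im=cv2.cvtColor(cv2.imread("pics/s6.png"),cv2.COLOR_BGR2GRAY)
print("cols 390-415"); 
for r in range(172,194): print(r, im[r,390:415])
w=cv2.cvtColor(cv2.imread("pics/w6.png"),cv2.COLOR_BGR2GRAY)
print("wrist cols 295-343")
for r in range(178,205,4): print(r, w[r,295:343])
```

```text
cols 390-415
172 [ 94  91  91  92  87  83  73  53  47  48  51  48  48  46  48  59  52  50 126 159 150 147 147 148 147]
173 [ 90  91  88  83  69  49  57  60  45  51  50  49  46  43  48  50  40  58 128 158 152 147 146 147 147]
174 [ 85  80  68  47  46  55 106 102  41  50  50  48  48  48  51  51  41  81 136 154 151 149 148 147 149]
175 [ 66  47  59  69  67  78 123 115  45  51  49  49  53  66  73  64  41  96 145 153 149 150 147 146 147]
176 [ 59  68  86  93  76  59  18  30  50  50  50  55  68  94 106  81  37  94 142 150 148 150 150 148 148]
177 [ 83  88  77  52   0   2  10  35  52  49  55  54  58  61  57  44  34  97 143 147 146 148 148 147 147]
178 [ 56   0   4  10  18  30  37  42  53  52  53  53  47  50  61  63  46 116 153 145 143 145 146 147 146]
179 [  8  17  30  36  44  51  51  51  51  48  54  66  73  71  81  73  54 109 148 150 145 144 146 145 146]
180 [ 37  45  52  51  50  46  46  49  56  57  58  65  71  70  82  73  43  63 115 148 154 150 150 148 146]
181 [ 49  48  47  47  48  47  44  52  70  75  68  69  68  72  82  70  42  41  45 107 146 154 153 149 145]
182 [ 45  46  46  47  47  4
[... 1749 characters left out ...]
9 130 132 135 137 139 138 136 133 128 124 119 112 104  96  69  59  56  54  60  58  58  59  59  61  60  59]
194 [ 33  36  36  35  30  33  35  33  34  37  37  41  63  74  84  93 100 109 112 119 123 129 129 133 135 136 139 138 135 132 128 122 117 110 104  94  63  54  53  54  49  50  52  53  56  55  54  53]
198 [ 39  38  41  38  39  41  39  41  38  39  41  42  65  74  81  94 101 107 111 118 121 127 129 134 133 138 138 137 137 133 126 122 118 111 102  85  61  52  55  53  53  54  55  52  53  53  56  55]
202 [ 59  60  59  58  56  57  58  57  56  58  60  60  70  74  82  93 102 107 113 118 123 126 131 133 135 136 137 137 136 133 127 122 117 110 101  82  61  55  55  55  55  55  55  54  54  55  54  54]
```

>>> move_arm --targets '[[[1,-0.7,4],[0,0,0],0.25],[[2,-1.3,8],[0,0,0],0.25],[[2,-1.3,10],[0,0,0],0.25],[[2,-1.3,10],[0,0,0],0.25]]'

```text
clock: 18.27
tcp_pos: [0.4989, 0.2103, 0.183]
orientation: [-0.0, 0.009, 1.0, -0.0]
wrist_force: [0.0, -0.2, -1.2]
finger_gap: 0.0342
grip_force: 40.1
```

>>> move_arm --targets '[[[0,0,1],[0,0,0],0.25],[[0,0,2],[0,0,0],0.25],[[0,0,2.5],[0,0,0],0.25]]'

```text
clock: 18.65
tcp_pos: [0.4991, 0.2104, 0.1807]
orientation: [0.0, 0.009, 1.0, 0.0]
wrist_force: [0.6, 0.4, -1.1]
finger_gap: 0.034
grip_force: 40.1
```

>>> move_arm --targets '[[[0,0,1],[0,0,0],0.25],[[0,0,1.5],[0,0,0],0.25]]'

```text
clock: 18.9
tcp_pos: [0.499, 0.2103, 0.1792]
orientation: [-0.0, 0.009, 1.0, 0.0]
wrist_force: [-0.0, -1.4, -1.3]
finger_gap: 0.0344
grip_force: 40.1
```

>>> move_arm --targets '[[[0,0,1],[0,0,0],0.25],[[0,0,1],[0,0,0],0.25]]'

```text
clock: 19.15
tcp_pos: [0.499, 0.2103, 0.1782]
orientation: [-0.0, 0.009, 1.0, 0.0]
wrist_force: [-0.3, -1.2, -1.4]
finger_gap: 0.034
grip_force: 40.1
```

>>> move_arm --targets '[[[0,0,1],[0,0,0],0.25],[[0,0,1],[0,0,0],0.25]]'

```text
clock: 19.4
tcp_pos: [0.499, 0.2103, 0.1772]
orientation: [-0.0, 0.009, 1.0, 0.0]
wrist_force: [0.5, -0.9, -1.8]
finger_gap: 0.0335
grip_force: 40.1
```

>>> move_arm --targets '[[[0,0,1],[0,0,0],0.25],[[0,0,1],[0,0,0],0.25]]'

```text
clock: 19.65
tcp_pos: [0.499, 0.2103, 0.1762]
orientation: [-0.0, 0.009, 1.0, 0.0]
wrist_force: [0.5, 0.4, -1.6]
finger_gap: 0.0341
grip_force: 40.1
```

>>> move_arm --targets '[[[0,0,1],[0,0,0],0.25],[[0,0,1],[0,0,0],0.25]]'

```text
clock: 19.9
tcp_pos: [0.499, 0.2103, 0.1751]
orientation: [-0.0, 0.009, 1.0, 0.0]
wrist_force: [-0.5, 0.0, -1.2]
finger_gap: 0.0341
grip_force: 40.1
```

>>> move_arm --targets '[[[0,0,0.7],[0,0,0],0.25],[[0,0,0.7],[0,0,0],0.25]]'

```text
clock: 20.15
tcp_pos: [0.499, 0.2103, 0.1745]
orientation: [-0.0, 0.009, 1.0, 0.0]
wrist_force: [0.1, 0.2, -1.1]
finger_gap: 0.0344
grip_force: 40.1
```

>>> move_arm --targets '[[[0,0,0.7],[0,0,0],0.25],[[0,0,0.7],[0,0,0],0.25]]'

```text
clock: 20.4
tcp_pos: [0.499, 0.2103, 0.1738]
orientation: [-0.0, 0.009, 1.0, 0.0]
wrist_force: [-0.5, 0.4, -0.7]
finger_gap: 0.0342
grip_force: 40.1
```

>>> move_arm --targets '[[[0,0,0.5],[0,0,0],0.25],[[0,0,0.5],[0,0,0],0.25]]'

```text
clock: 20.65
tcp_pos: [0.4991, 0.2103, 0.1734]
orientation: [0.0, 0.009, 1.0, 0.0]
wrist_force: [-1.1, 0.6, -0.9]
finger_gap: 0.0341
grip_force: 40.1
```

>>> move_arm --targets '[[[0,0,0.5],[0,0,0],0.25],[[0,0,0.5],[0,0,0],0.25]]'

```text
clock: 20.9
tcp_pos: [0.4992, 0.2103, 0.1734]
orientation: [0.0, 0.009, 1.0, 0.0]
wrist_force: [-0.9, -0.2, 3.4]
finger_gap: 0.0339
grip_force: 40.4
```

>>> move_arm --targets '[[[0,0,0.5],[0,0,0],0.25],[[0,0,0.5],[0,0,0],0.25]]'

```text
clock: 21.15
tcp_pos: [0.4993, 0.2104, 0.1734]
orientation: [0.001, 0.009, 1.0, 0.0]
wrist_force: [-1.8, -0.6, 6.6]
finger_gap: 0.0344
grip_force: 40.7
```

>>> move_arm --targets '[[[0,0,0.4],[0,0,0],0.25],[[0,0,0.7],[0,0,0],0.25],[[0,0,0.7],[0,0,0],0.25]]'

```text
clock: 21.52
tcp_pos: [0.4994, 0.2104, 0.1734]
orientation: [0.001, 0.009, 1.0, 0.0]
wrist_force: [-3.6, -0.1, 10.8]
finger_gap: 0.0341
grip_force: 40.9
```

Run:
```python
from h import *
f=[]
for i in range(4):
    env.read_camera("scene"); f.append(state()["wrist_force"])
print(np.round(f,1),np.mean(f,0),state()["tcp_pos"],state()["clock"])
```

```text
[[-2.1 -0.8 10.8]
 [-2.3 -0.7 10.5]
 [-3.  -1.4 10.5]
 [-2.7 -1.1 10.8]] [-2.51739063 -1.00943927 10.6558867 ] [0.49935724 0.21039423 0.17333057] 21.725
```

>>> move_arm --targets '[[[0,0,0.3],[0,0,0],0.25],[[0,0,0.3],[0,0,0],0.25],[[0,0,0.3],[0,0,0],0.25],[[0,0,0.3],[0,0,0],0.25],[[0,0,0.3],[0,0,0],0.25]]'

```text
clock: 22.35
tcp_pos: [0.4994, 0.2104, 0.1733]
orientation: [0.001, 0.009, 1.0, 0.0]
wrist_force: [-4.0, -2.3, 12.0]
finger_gap: 0.0344
grip_force: 41.0
```

>>> move_arm --targets '[[[0,0,0],[0,0,0],0.25],[[0,0,0],[0,0,0],0.25]]'

```text
clock: 22.6
tcp_pos: [0.4994, 0.2104, 0.1733]
orientation: [0.001, 0.009, 1.0, 0.0]
wrist_force: [-3.1, -1.4, 12.2]
finger_gap: 0.034
grip_force: 41.0
```

>>> move_arm --targets '[[[0,0,-0.6],[0,0,0],0.25],[[0,0,-1.3],[0,0,0],0.2],[[0,0,-1.3],[0,0,0],0.12],[[0,0,-1.3],[0,0,0],0.04],[[0,0,-1.3],[0,0,0],-0.04]]'

```text
clock: 23.22
tcp_pos: [0.4989, 0.2103, 0.1721]
orientation: [-0.0, 0.009, 1.0, -0.0]
wrist_force: [0.6, -0.3, -1.9]
finger_gap: 0.0445
grip_force: 8.3
```

>>> move_arm --targets '[[[0,0,0],[0,0,0],-0.04],[[0,0,0],[0,0,0],-0.04],[[0,0,0],[0,0,0],-0.04]]' --squeeze 20

```text
clock: 23.6
tcp_pos: [0.499, 0.2103, 0.1726]
orientation: [-0.0, 0.009, 1.0, 0.0]
wrist_force: [0.4, 0.4, -1.2]
finger_gap: 0.0444
grip_force: 8.3
```

Force is at the tongs' weight only; lift straight up.

>>> move_arm --targets '[[[0,0,-3],[0,0,0],-0.04],[[0,0,-8],[0,0,0],-0.04],[[0,0,-15],[0,0,0],-0.04],[[0,0,-27],[0,0,0],-0.04],[[0,0,-42],[0,0,0],-0.04]]'

```text
clock: 24.22
tcp_pos: [0.4991, 0.2103, 0.2157]
orientation: [0.0, 0.009, 1.0, 0.0]
wrist_force: [-0.1, 0.5, -0.1]
finger_gap: 0.0447
grip_force: 8.3
```

>>> move_arm --targets '[[[0,-10,-20],[0,0,0],-0.04],[[0,-30,-30],[0,0,0],-0.04],[[0,-60,-35],[0,0,0],-0.04],[[0,-65,-35],[0,0,0],-0.04],[[0,-65,-35],[0,0,0],-0.04]]'

```text
clock: 24.85
tcp_pos: [0.4979, 0.1447, 0.2497]
orientation: [0.0, 0.009, 1.0, 0.0]
wrist_force: [0.2, -0.1, -1.2]
finger_gap: 0.0444
grip_force: 8.3
```

Run:
```python
from h import *
np.set_printoptions(precision=4,suppress=True)
T=tool(); p=env.read_camera("wrist"); save(p,"w7"); np.save("T7.npy",T); s=state()
q=env.read_camera("scene"); save(q,"s7")
print(s["clock"],T[:3,3],s["orientation"],s["finger_gap"],s["grip_force"])
for t in ("stub","tongs"): 
  for c in (p,q): print(t,[(np.round(d["centre"],4).tolist(),round(d["confidence"],2)) for d in env.landmark_of(t,c)][:3])
u=proj(q,[.4995,.211,.07])[0].astype(int); v=proj(p,[.4995,.211,.08],T)[0].astype(int); w=proj(p,[.4995,.211,.087],T)[0]; print(u,v,w)
a=cv2.resize(q["pixels"][u[1]-35:u[1]+35,u[0]-35:u[0]+35,::-1],(350,350),interpolation=cv2.INTER_CUBIC)
x0,y0=max(v[0]-90,0),max(v[1]-70,0); b=p["pixels"][y0:y0+140,x0:x0+180,::-1]; print(x0,y0)
b=cv2.resize(b,(450,350),interpolation=cv2.INTER_CUBIC)
m=np.hstack([a,b]).astype(float); cv2.imwrite("pics/m7.png",np.clip(255*(m/255)**.6,0,255).astype(np.uint8))
go([.5155,-.2075,.235],np.pi/2+.0344)
```

```text
24.9 [0.4979 0.1447 0.2497] [-0.0001  0.009   1.      0.0002] 0.0447140502820706 8.289791643619537
stub [([0.5021, 0.2124, 0.0648], 0.48)]
stub [([0.5016, 0.2077, 0.0625], 0.39)]
tongs [([0.4957, 0.1451, 0.3014], 0.74)]
tongs [([0.4992, 0.1442, 0.3014], 0.86), ([0.4964, 0.148, 0.1524], 0.71)]
[399 186] [376 181] [377.7115 182.4178]
286 111
shift [ -23.5 -353.    14.4] turn [ 0.   -0.   -0.29]
```

View pics/m7.png

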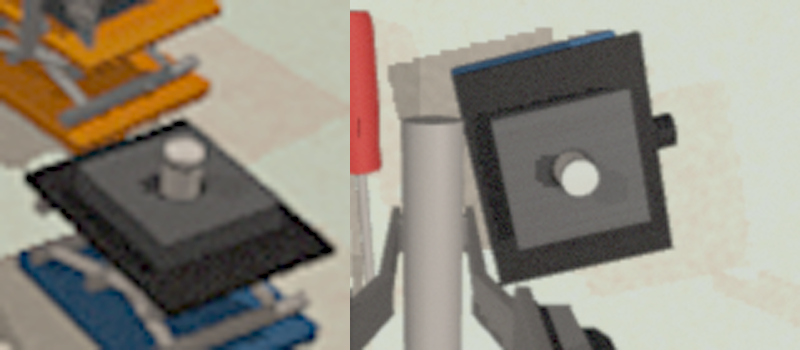

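The scene view (180,165) and the wrist view (578,177) show the stub upright in the seat of the black jack. Now the tongs go back.

>>> move_arm --targets '[[[-5,-25,0],[0,0,-0.06],-0.04],[[-10,-65,0],[0,0,-0.12],-0.04],[[-15,-110,0],[0,0,-0.18],-0.04],[[-20,-155,0],[0,0,-0.24],-0.04],[[-23,-200,0],[0,0,-0.3],-0.04]]'

```text
clock: 25.78
tcp_pos: [0.5177, -0.056, 0.2496]
orientation: [0.0, -0.018, 1.0, 0.0]
wrist_force: [0.4, -0.1, -0.7]
finger_gap: 0.0444
grip_force: 8.3
```

>>> move_arm --targets '[[[0,-45,0],[0,0,0],-0.04],[[0,-90,0],[0,0,0],-0.04],[[0,-125,0],[0,0,0],-0.04],[[0,-145,0],[0,0,0],-0.04],[[0,-145,0],[0,0,0],-0.04]]'

```text
clock: 26.4
tcp_pos: [0.5226, -0.2006, 0.2492]
orientation: [-0.0, -0.017, 1.0, 0.0]
wrist_force: [-0.1, 0.5, -1.1]
finger_gap: 0.0444
grip_force: 8.3
```

>>> move_arm --targets '[[[0,0,0],[0,0,0],-0.04],[[0,0,0],[0,0,0],-0.04]]'

```text
clock: 26.65
tcp_pos: [0.5226, -0.1987, 0.2498]
orientation: [0.0, -0.018, 1.0, 0.0]
wrist_force: [-0.0, -0.3, -1.5]
finger_gap: 0.044
grip_force: 8.3
```

Run:
```python
from h import *
np.set_printoptions(precision=4,suppress=True)
p=env.read_camera("wrist"); save(p,"w8"); s=state(); T=tool()
for t in ("tongs","rest","tongs_tip"): print(t,[(np.round(d["centre"],4).tolist(),round(d["confidence"],2)) for d in env.landmark_of(t,p)][:3])
print(s["clock"],T[:3,3],state()["orientation"])
go([.5157,-.2075,.16],np.pi/2+.0344)
w=cv2.cvtColor(cv2.imread("pics/w8.png"),cv2.COLOR_BGR2GRAY); print(w[120:175:4,320])
```

```text
tongs [([0.5219, -0.1957, 0.3015], 0.97), ([0.5247, -0.2014, 0.1533], 0.27)]
rest [([0.5192, -0.204, -0.0011], 0.71), ([0.3872, 0.0106, -0.0012], 0.56)]
tongs_tip [([0.5226, -0.1977, 0.1522], 0.81)]
26.7 [ 0.5226 -0.1988  0.2498] [ 0.0001 -0.018   0.9998  0.    ]
shift [ 7.2 -8.  89.8] turn [0.   0.   0.01]
[ 55  55  62 121 123  78  57  57  58  57  67 132 131 132]
```

>>> move_arm --targets '[[[4,-4,0],[0,0,0],-0.04],[[7,-8,10],[0,0,0],-0.04],[[7,-8,30],[0,0,0],-0.04],[[7,-8,55],[0,0,0],-0.04],[[7,-8,70],[0,0,0],-0.04]]'

```text
clock: 27.48
tcp_pos: [0.5148, -0.2081, 0.1777]
orientation: [-0.001, -0.017, 1.0, 0.001]
wrist_force: [0.7, 0.0, 0.2]
finger_gap: 0.0443
grip_force: 8.3
```

>>> move_arm --targets '[[[0,0,0],[0,0,0],-0.04],[[0,0,0],[0,0,0],-0.04],[[0,0,0],[0,0,0],-0.04]]'

```text
clock: 27.85
tcp_pos: [0.5165, -0.2085, 0.1807]
orientation: [0.001, -0.018, 1.0, -0.0]
wrist_force: [0.7, 0.3, -0.7]
finger_gap: 0.0443
grip_force: 8.3
```

>>> move_arm --targets '[[[0.7,1,15],[0,0,0],-0.04],[[0.7,1,30],[0,0,0],-0.04],[[0.7,1,42],[0,0,0],-0.04],[[0.7,1,50],[0,0,0],-0.04],[[0.7,1,52],[0,0,0],-0.04]]'

```text
clock: 28.48
tcp_pos: [0.5147, -0.207, 0.1268]
orientation: [-0.001, -0.018, 1.0, 0.0]
wrist_force: [0.4, 1.2, -1.3]
finger_gap: 0.0443
grip_force: 8.3
```

>>> move_arm --targets '[[[0,0,1.5],[0,0,0],-0.04],[[0,0,3],[0,0,0],-0.04],[[0,0,4],[0,0,0],-0.04],[[0,0,4],[0,0,0],-0.04]]'

```text
clock: 28.98
tcp_pos: [0.5152, -0.2072, 0.1238]
orientation: [0.0, -0.018, 1.0, -0.0]
wrist_force: [-0.1, 0.5, -0.3]
finger_gap: 0.0443
grip_force: 8.3
```

>>> move_arm --targets '[[[0,0,1],[0,0,0],-0.04],[[0,0,1.5],[0,0,0],-0.04],[[0,0,1.5],[0,0,0],-0.04]]'

```text
clock: 29.35
tcp_pos: [0.5151, -0.2072, 0.1221]
orientation: [0.0, -0.018, 1.0, 0.0]
wrist_force: [-0.5, 0.1, -1.6]
finger_gap: 0.0449
grip_force: 8.3
```

>>> move_arm --targets '[[[0,0,1],[0,0,0],-0.04],[[0,0,1],[0,0,0],-0.04]]'

```text
clock: 29.6
tcp_pos: [0.5153, -0.2075, 0.1214]
orientation: [0.0, -0.018, 1.0, -0.0]
wrist_force: [0.7, -1.1, 0.9]
finger_gap: 0.0445
grip_force: 8.3
```

>>> move_arm --targets '[[[0,0,0.7],[0,0,0],-0.04],[[0,0,0.7],[0,0,0],-0.04]]'

```text
clock: 29.85
tcp_pos: [0.5153, -0.2078, 0.121]
orientation: [0.0, -0.017, 1.0, -0.001]
wrist_force: [-0.9, -1.7, 5.3]
finger_gap: 0.0448
grip_force: 8.3
```

>>> move_arm --targets '[[[0,0,0],[0,0,0],-0.1],[[0,0,0],[0,0,0],-0.16],[[0,0,0],[0,0,0],-0.22],[[0,0,0],[0,0,0],-0.3],[[0,0,0],[0,0,0],-0.45]]'

```text
clock: 30.48
tcp_pos: [0.5149, -0.2068, 0.1201]
orientation: [-0.0, -0.018, 1.0, 0.0]
wrist_force: [0.3, -0.5, -0.4]
finger_gap: 0.0618
grip_force: 0.0
```

>>> move_arm --targets '[[[0,0,0],[0,0,0],-0.7],[[0,0,0],[0,0,0],-1],[[0,0,0],[0,0,0],-1],[[0,0,0],[0,0,0],-1]]'

```text
clock: 30.98
tcp_pos: [0.5151, -0.2072, 0.1205]
orientation: [0.0, -0.018, 1.0, 0.0]
wrist_force: [1.3, -0.2, -0.1]
finger_gap: 0.0854
grip_force: 0.0
```

Released with force at zero; retreat straight up and check.

>>> move_arm --targets '[[[0,0,-20],[0,0,0],-1],[[0,0,-50],[0,0,0],-1],[[0,0,-85],[0,0,0],-1],[[0,0,-125],[0,0,0],-1],[[0,0,-130],[0,0,0],-1]]'

```text
clock: 31.6
tcp_pos: [0.5166, -0.208, 0.2538]
orientation: [0.003, -0.018, 1.0, -0.001]
wrist_force: [-0.0, -0.1, -0.7]
finger_gap: 0.0854
grip_force: 0.0
```

>>> move_arm --targets '[[[0,0,0],[0,0,0],-1],[[0,0,0],[0,0,0],-1],[[0,0,0],[0,0,0],-1]]'

```text
clock: 31.98
tcp_pos: [0.5145, -0.2069, 0.2491]
orientation: [-0.001, -0.018, 1.0, 0.001]
wrist_force: [-0.3, 0.1, 0.2]
finger_gap: 0.0856
grip_force: 0.0
```

Run:
```python
from h import *
np.set_printoptions(precision=4,suppress=True)
T=tool(); p=env.read_camera("wrist"); save(p,"w9"); q=env.read_camera("top"); save(q,"t9")
for t in ("tongs","tongs_tip","tongs_grip"): print(t,[(np.round(d["centre"],4).tolist(),round(d["confidence"],2)) for d in env.landmark_of(t,p)][:3],[(np.round(d["centre"],4).tolist(),round(d["confidence"],2)) for d in env.landmark_of(t,q)][:2])
print("stub",[(np.round(d["centre"],4).tolist(),round(d["confidence"],2)) for d in env.landmark_of("stub",q)])
# bridge (black) centre in wrist view vs w2
for n,TT in (("w2",np.load("T2.npy")),("w9",T)):
    g=cv2.imread(f"pics/{n}.png").max(2)[170:230,290:350]; k,l,st,ce=cv2.connectedComponentsWithStats((g<30).astype(np.uint8))
    i=1+np.argmax(st[1:,4]); print(n,ray(p,ce[i]+[290,170],.181,TT),st[i])
    m=env and cv2.imread(f"pics/{n}.png").max(2)
    R=[]
    for r in (150,255):
        row=m[r,295:345].astype(float); R.append((295+(np.arange(50)[row>120]).mean(),r)) if (row>120).any() else None
    print(R)
print(state()["clock"],state()["tcp_pos"])
```

```text
tongs [([0.517, -0.2077, 0.172], 0.67), ([0.5152, -0.2063, 0.0282], 0.24), ([0.5006, 0.2094, -0.001], 0.15)] [([0.5176, -0.2085, 0.1715], 0.56)]
tongs_tip [([0.5131, -0.2064, 0.0261], 0.62)] [([0.5138, -0.2021, 0.0243], 0.47)]
tongs_grip [([0.5159, -0.2086, 0.1389], 0.77), ([0.3871, 0.0119, -0.001], 0.69), ([0.5184, -0.2066, 0.1709], 0.37)] [([0.5174, -0.2066, 0.1422], 0.54)]
stub [([0.502, 0.2046, 0.0653], 0.52), ([0.5025, 0.2106, 0.0037], 0.32)]
w2 [[ 0.5141 -0.2079  0.181 ]] [ 10  18  33  29 812]
[(np.float64(329.38461538461536), 150), (np.float64(318.7692307692308), 255)]
w9 [[ 0.5133 -0.208   0.181 ]] [ 11  23  33  30 851]
[(np.float64(313.5), 150), (np.float64(320.0769230769231), 255)]
32.425 [ 0.5152 -0.2072  0.2505]
```

The tongs hang where they started (bridge within 1 mm of its first place), the stub is in the seat, and the gripper is clear of everything. Handing in.

```bash
python3 -c "
from h import *
print(state()['qvel']); print(env.hand_in())"
```

```text
[ 0.0003153  -0.00127492 -0.00030682  0.00017849 -0.00094456  0.00013603]
the job is handed in; nothing more can be done
None
```

The job is handed in after about 32 s on the robot clock, with no verdict returned: the stub stands in the jack's seat after a press of about 13.4 N for over half a second, the tongs hang back in their rest, and the flat ring was left in its pocket.

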